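# Aim the detector head: set the rotation stage to its target line and lock it

## Robot

A 6-joint arm with a two-finger parallel gripper is mounted at the origin on the work surface. World frame = base frame: x ahead of the robot, y to its left, z up, the work surface at z = 0. Lengths are in m, angles in rad, forces in N, time in s.
With the tool pointing down it reaches from about 0.3 to 0.75 m from the base axis. Payload 8.5 kg.
Tool frame: the origin (TCP) lies between the finger pads; the fingertips stand 17 mm ahead of it and the grasp point (between the pads) lies 2 mm behind it (env.tcp_to_tips is the distance from the TCP to the fingertips, in m); z points along the fingers, y is the line along which they close (so a half turn about z gives the same grasp; the last joint's range is limited). The gripper opens to 85 mm and grips with 20 to 120 N. Pads are 22 mm wide; open, the fingers measure 114 mm over their backs; the gripper's body (76 mm by 85 mm) begins 54 mm behind the grasp point. The pads swing forward as they close: fully open they stand 13 mm farther back than shut.
Start: joints at [0.941, 0.381, 1.297, -0, 1.464, -0.215], TCP at [0.222, 0.503, 0.248] pointing down, gripper open.
Joint ranges: [-3.11, 3.11], [-0.89, 2.33], [0.22, 2.48], [-1.42, 4.56], [0.17, 2.85], [-2.88, 2.88]. Speed limits (rad/s): [2.39, 2.39, 3.14, 3.14, 3.14, 3.14].

## Interface

Orientations are given as a rotation vector (axis times angle).
In Python, from cell import env, get_image gives the robot as it stands. The module is installed in compiled form; this text tells all that it offers.
- The arm moves only by the tool jog_arm, never from a script. Its argument "steps" is text: rows parted by semicolons, each of 7 numbers parted by spaces: the shift along the tool's x, y, z as a fraction of full scale, then the turn, a rotation vector about the tool's x, y, z as a fraction of full scale, then the opening, from 0 (shut) to 1 (fully open). In form: x y z wx wy wz claw; .... A call has exactly 10 rows; each row shifts and turns the commanded pose from where the row before left it, along the tool's axes as they then stand; what a row does not reach is not made up. Full scale, the value 1, is 50 mm for a shift and 0.15 rad for a turn. A row lasts 1/8 s, in which the tool goes at most 62.5 mm and 10.7 degrees, less where a joint would pass 70% of its speed; a pose out of reach is approached as far as the arm can. A call with a number of a shift or a turn outside -1 to 1 is refused whole. A call with a gripper value outside its range is refused whole. The fingers move at their own pace and stop on an object; "newtons" is the grip in N (left out, the last holds). Time passes only in rows, so rows that do not move let the fingers close, or fill a call up. It gives the time, the measured TCP pose, the force, the opening and the grip force at its end, in the units of the state.
- env.sense(): the state, without advancing time (a new reading comes with each control period).
- get_image(name): name is "scene" or "top"; returns a dict with "img" (400x640x3 uint8, red, green, blue), "fx", "fy", "cx", "cy" (pixels), "origin" and "attitude" of the camera in the world. Camera axes: x right, y up, looking along -z (the intrinsics and any distortion apply to the point x, -y, -z); pixel columns grow to the right and rows downward; lengths in m; the calibration is good to about 2 mm. A picture is of the moment at which its call begins. There is no depth.
- env.finish_job(): hands the job in; it is judged then, once.
The state is a dict: "t": time; "q": joint angles; "dq": joint speeds; "effort": joint torques, N m; "ee_pos": TCP position; "tool_rot": TCP orientation; "force": force on the tool from outside, world axes, zero at the start; "wrist_torque": the same for the moment, N m; "gripper_width": finger opening in m; "grasp_force": force on a finger pad.
Only numpy, scipy, OpenCV 4.12 (cv2) and the standard library are available. Lean on these libraries where they do the work, as an engineer would, in place of code of your own. Each camera call takes 0.05 s, during which the arm holds its last target. There are 200 camera calls.

## Task

With the fingertips, push the black dial of the rotation stage round gently by its steel finger posts until its white index mark lines up with the target line, the one long broad line across the scale ring. Then push the lock slide at the front of the stage fully home against its stop block, leaving the dial on the line. Do not lift, tip or shift the white detector head standing on the dial, and leave the other loose things alone.

Things in the scene. Friction and masses are not known exactly. Their poses are not given: they have to be found in the camera images.
- stage: the fixed rotation stage: aluminium plate 300 x 270 mm, 12 mm thick, screwed to the bench. Origin on the dial's axis, at bench level; z up; the plate runs from -165 to +135 mm in its x and +-135 mm in its y. Its -x side, with the lock slide, faces the robot
- scale_ring: fixed plain aluminium ring round the dial, radius 105 mm, top face 30 mm above the bench, black lines every 10 degrees. Origin on the dial's axis; its +x axis points along the target line: the one broad line (6 mm) that runs across the ring's whole width and down its side (all other lines are short and thin)
- target_line (a point): inner end of the target line, 79 mm from the dial's axis, 30 mm above the bench
- dial (a joint): angle of the dial in the stage's frame, rad: 0 when its index mark points along the stage's +x, growing counter-clockwise seen from above, stops at -1.7 and +1.7. It turns stiffly (about 2 N at a post), has no spring and stays where it is left. Starts clockwise of the target line by 30 to 120 degrees
- index_mark (a point): outer end of the dial's index mark, at the dial's edge, 78 mm from the axis. The dial is a black disc, radius 78 mm, its top 36 mm above the bench; the index mark is the one white radial line on it, 40 mm long and 5 mm wide
- post0 (a point): finger post 0, half-way up (48 mm above the bench): steel pin fixed on the dial, 12 mm diameter, standing 24 mm above the dial (top at 60 mm), 62 mm from the axis, 45 degrees counter-clockwise of the index mark
- post1 (a point): finger post 1, half-way up (48 mm above the bench): steel pin fixed on the dial, 12 mm diameter, standing 24 mm above the dial (top at 60 mm), 62 mm from the axis, 135 degrees counter-clockwise of the index mark
- post2 (a point): finger post 2, half-way up (48 mm above the bench): steel pin fixed on the dial, 12 mm diameter, standing 24 mm above the dial (top at 60 mm), 62 mm from the axis, 225 degrees counter-clockwise of the index mark
- post3 (a point): finger post 3, half-way up (48 mm above the bench): steel pin fixed on the dial, 12 mm diameter, standing 24 mm above the dial (top at 60 mm), 62 mm from the axis, 315 degrees counter-clockwise of the index mark
- detector_mid (a point): middle of the detector head: white block 30 x 36 mm, 34 mm high, 180 g, standing loose in the middle of the dial and turning with it (top 70 mm above the bench)
- lock (a joint): travel of the lock slide, m: 0 = fully open, 0.045 = fully home; it runs along the stage's +y (to the robot's left) and ends where the knob's foot meets a square stop block. About 1.5 N of friction, no spring; it does not itself brake the dial
- lock_knob (a point): middle of the lock slide's steel knob (18 mm in x, 12 mm along the travel, between 26 and 48 mm above the bench; its foot reaches 3 mm farther each way along the travel), on a black track whose top is 20 mm above the bench, 135 mm from the dial's axis. The stop block is 26 mm wide, 14 mm along the track, its top 30 mm above the bench
- mount_post: bystander: small steel pedestal post, foot 32 mm wide, 55 mm tall, loose on the plate's far left corner
- lens_ring: bystander: loose black ring, 31 mm wide, 12 mm high, on the plate's near left corner
- blue_grip: bystander: blue upright cylinder, 30 mm wide, 78 mm tall, loose on the bench left of the plate
- adapter: bystander: black mains adapter, 75 x 45 x 32 mm, loose on the bench right of the plate
- driver: bystander: screwdriver lying on the bench, left
- bracket: bystander: aluminium angle bracket, 60 x 30 x 56 mm, loose on the bench, right
Not all that is in view belongs to the job. What is meant by the part that bears detector_mid is not orange, and is the smaller of those in its own colour.

How it is judged:
On the way, in this order (a step that is already met when the one before it is completed fails the run):
1. the index mark is on the target line, with the lock slide still open (y of index_mark in the frame of scale_ring between -0.004 and 0.004 m and x of index_mark in the frame of scale_ring above 0.05 m and value of joint lock below 0.02 m), for 0.2 s.
2. the lock slide is fully home (value of joint lock above 0.04 m), for 0.2 s.
At the end, for the whole second after the job is handed in: The index mark's outer end is within 4 mm (3 degrees) sideways of the target line and at rest, the lock slide is within 5 mm of its stop, and the detector head stands upright within 15 mm of the dial's centre (y of index_mark in the frame of scale_ring between -0.004 and 0.004 m and x of index_mark in the frame of scale_ring above 0.05 m and value of joint lock above 0.04 m and velocity of joint dial between -0.02 and 0.02 rad/s and horizontal distance between detector_mid and stage below 0.015 m and z of detector_mid in the frame of stage below 0.058 m and angle between detector_mid's own z axis and vertical below 0.1 rad); the robot touches nothing.
It fails at once if the detector head is lifted, tipped or pushed off the middle of the dial (z of detector_mid in the frame of stage above 0.058 m or angle between detector_mid's own z axis and vertical above 0.2 rad or not (horizontal distance between detector_mid and stage below 0.015 m)).
It fails at once if the robot's fingers press on the dial with more than 40 N (contact force between the fingers and dial above 40 N).
It fails at once if one of the loose bystanders is moved by more than 20 mm (distance of any of mount_post, lens_ring, blue_grip, adapter, driver, bracket from where it was at the start of the episode above 0.02 m).
It also fails if it takes over 58 s, if anything falls off the work surface, if the arm or the gripper's body presses on something with over 40 N, if the wrist force passes 120 N, or if a joint passes its speed limit or range.

## Working session

There is one attempt and no reset: what is moved stays moved. The work goes in short steps, Python scripts to look and compute and a tool call to move; the robot and the scene stay as the last step left them, time stands still between calls to the robot, and variables do not carry over. Pictures are saved under pics/ and viewed, at most 11 in all, crops included, and the job is handed in when it is done.

Besides the shell and the picture viewer there is one more tool, called as name(argument=value, ...), one argument or row to a line, values as JSON. jog_arm: Moves the arm, as the interface text tells. Its arguments: {"type":"object","properties":{"steps":{"type":"string"},"newtons":{"type":"number"}},"required":["steps"]}

```bash
mkdir -p pics; cat > h.py <<'E'
import numpy as np,cv2
from cell import env,get_image
from scipy.spatial.transform import Rotation as R
def att(a):
    a=np.array(a,float)
    return a if a.shape==(3,3) else (R.from_rotvec(a).as_matrix() if a.size==3 else R.from_quat(a).as_matrix())
def save(n,f,crop=None,s=1):
    d=get_image(n);im=d['img'][...,::-1]
    if crop: x0,y0,x1,y1=crop; im=im[y0:y1,x0:x1]
    cv2.imwrite('pics/'+f,cv2.resize(im,None,fx=s,fy=s,interpolation=cv2.INTER_CUBIC));return d
def ray(d,u,v,z):
    r=att(d['attitude'])@np.array([(u-d['cx'])/d['fx'],-(v-d['cy'])/d['fy'],-1]);o=np.array(d['origin'])
    return o+r*(z-o[2])/r[2]
def proj(d,p):
    c=att(d['attitude']).T@(np.array(p)-np.array(d['origin']))
    return d['cx']+d['fx']*c[0]/-c[2],d['cy']-d['fy']*c[1]/-c[2]
E
python3 - <<'E'
from h import *
for n in('top','scene'):
    d=save(n,n+'1.png',s=1.25);print({k:v for k,v in d.items() if k!='img'})
s=env.sense();print(s)
E
```

```text
{'fx': 402.0986368646801, 'fy': 402.0986368646801, 'cx': 318.012693103108, 'cy': 195.95728753943203, 'origin': array([ 0.37422934, -0.02056212,  1.09873034]), 'attitude': array([ 0.1310665 , -0.07548443, -1.56029518])}
{'fx': 412.80689544274657, 'fy': 412.80689544274657, 'cx': 317.3095354479169, 'cy': 197.17646725684222, 'origin': array([ 1.01265477, -0.60842418,  0.77515331]), 'attitude': array([0.79846646, 0.26072152, 0.64211972])}
{'t': 0.1, 'q': array([ 9.40730482e-01,  3.81147611e-01,  1.29813955e+00,  1.62915582e-05,
        1.46363050e+00, -2.15281069e-01]), 'dq': array([ 1.49603429e-03, -1.67897514e-03, -1.07237501e-05,  7.93550789e-04,
       -8.63089510e-04,  1.32247525e-03]), 'effort': array([ 4.45744285e-03, -4.49217689e+01, -2.31657279e+01, -1.07301150e-04,
        3.62453859e-03, -4.33564992e-05]), 'ee_pos': array([0.22149276, 0.50317137, 0.24777864]), 'tool_rot': array([-6.46769411e-01, -3.07372456e+00,  1.88737821e-03]), 'force': array([0.37554982, 0.20223183, 0.84488113]), 'wrist_torque': array([-0.0327929 ,  0.06828477, -0.00206698]), 'grasp_force': 0.0, 'gripper_width': 0.08547653158418318}
```

View pics/top1.png

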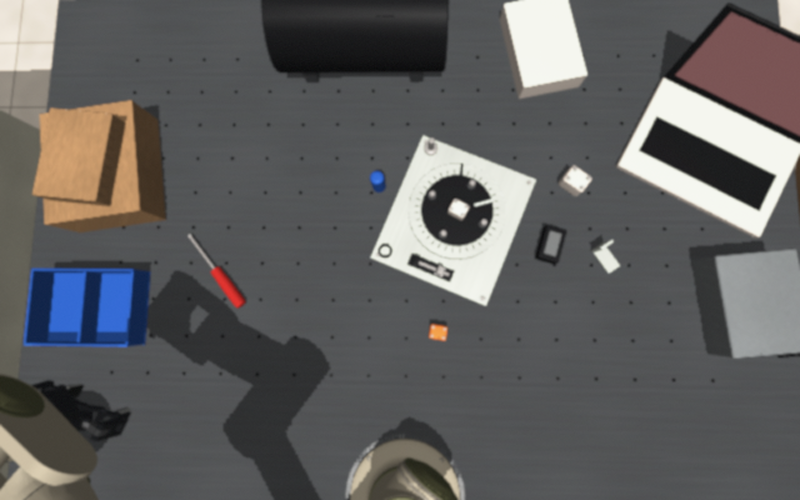

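View pics/scene1.png

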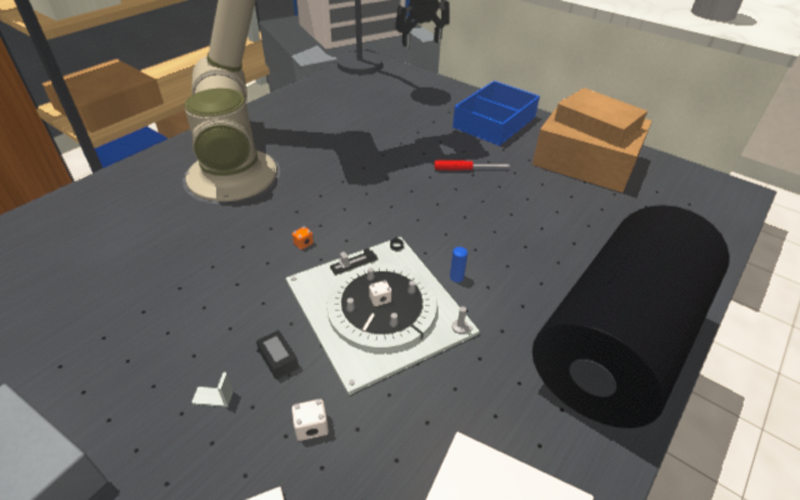

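Candidates for the detector head (top view, displayed pixels) are the small white block on the dial (459,209), a larger white block on the bench (576,180) and an orange block (438,330). I choose the one on the dial. The target line is at about (461,168), the index mark at (483,203) and the lock knob at (441,270), so the stage is turned clockwise as seen from above. Next I take a close crop.

```bash
python3 - <<'E'
from h import *
d=save('top','crop1.png',(290,100,440,250),4)
E
```

```text
(no output)
```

View pics/crop1.png

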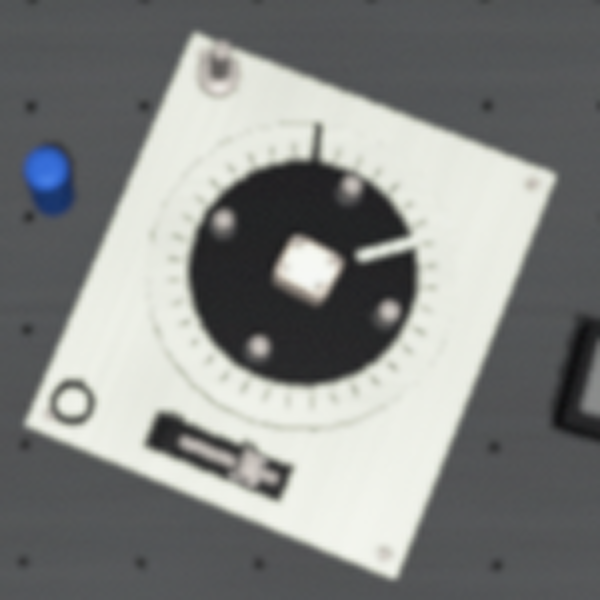

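The crop confirms the small white block in the middle of the dial (308,270). The index mark runs (357,257)–(415,241) and the target line (316,160)–(319,124). The posts are at (351,187), (223,221), (259,346) and (388,311), the knob at (250,465), and the stop is at the left end of the track (165,430).

```bash
python3 - <<'E'
from h import *
d=get_image('top')
P=lambda u,v,z:ray(d,290+(u-1.5)/4,100+(v-1.5)/4,z)
c=[P(*x,.012)[:2] for x in((192,33),(557,175),(397,580),(25,425))]  # FL,FR,NR,NL
c=np.array(c);print(c)
ex=(c[0]+c[1]-c[2]-c[3]);yaw=np.arctan2(ex[1],ex[0]);ey=c[0]+c[3]-c[1]-c[2];yaw2=np.arctan2(ey[1],ey[0])-np.pi/2
print(yaw,yaw2,np.linalg.norm(ex)/2,np.linalg.norm(ey)/2)
yw=(yaw+yaw2)/2;X=np.array([np.cos(yw),np.sin(yw)])
o=c.mean(0)+.015*X;print('axis from plate',o)
# dial ellipse extents
dd=np.mean([P(303,160,.036),P(303,385,.036),P(189,272,.036),P(418,272,.036)],0);print('axis dial',dd)
a=dd[:2]
def pol(p,n):
    q=p[:2]-a;print(n,p.round(4),np.linalg.norm(q).round(4),np.degrees(np.arctan2(q[1],q[0])).round(1))
pol(P(415,241,.036),'idx');pol(P(357,257,.036),'idxin');pol(P(316,160,.03),'tgt');pol(P(319,124,.03),'tgtout')
for n,p in enumerate([(351,184),(222,217),(259,342),(388,307)]):pol(P(*p,.058),f'post{n}')
pol(P(308,265,.07),'det')
pol(P(250,463,.045),'knob');pol(P(165,430,.03),'stop')
b=o-.135*X;print('track mid',b,'yaw',np.degrees(yw))
E
```

```text
[[ 0.76753436 -0.03376191]
 [ 0.66553963 -0.28471897]
 [ 0.38808523 -0.17180459]
 [ 0.49045203  0.07881349]]
-0.3862064971019029 -0.3869032339405034 0.29931447512044407 0.27080494129933164
axis from plate [ 0.59179601 -0.10852299]
axis dial [ 0.5923967  -0.10850378  0.036     ]
idx [ 0.6136 -0.1834  0.036 ] 0.0778 -74.2
idxin [ 0.6026 -0.1446  0.036 ] 0.0375 -74.3
tgt [ 0.6711 -0.1181  0.03  ] 0.0792 -7.0
tgtout [ 0.6963 -0.1203  0.03  ] 0.1046 -6.5
post0 [ 0.647  -0.1385  0.058 ] 0.0623 -28.8
post1 [ 0.6245 -0.0535  0.058 ] 0.0637 59.7
post2 [ 0.541  -0.0777  0.058 ] 0.0599 149.1
post3 [ 0.5646 -0.1618  0.058 ] 0.0602 -117.5
det [ 0.5899 -0.1089  0.07  ] 0.0026 -171.5
knob [ 0.4628 -0.0724  0.045 ] 0.1345 164.4
stop [ 0.4858 -0.0166  0.03  ] 0.1408 139.2
track mid [ 0.46675721 -0.05762803] yaw -22.147962344612043
```

jog_arm(
  steps="-.55 -.47 0 0 0 0 0;-.55 -.47 0 0 0 0 0;-.55 -.47 0 0 0 0 0;-.55 -.47 0 0 0 0 0;-.55 -.47 0 0 0 0 0;-.55 -.47 0 0 0 0 0;-.55 -.47 0 0 0 0 0;-.55 -.47 0 0 0 0 0;-.55 -.47 0 0 0 0 0;-.55 -.47 0 0 0 0 0",
  newtons=20,
)

```text
t: 1.45
ee_pos: [0.3789, 0.1763, 0.2483]
tool_rot: [-0.647, -3.074, -0.0]
force: [0.2, -0.6, 0.8]
gripper_width: 0.0001
grasp_force: 0.0
```

jog_arm(
  steps="-.55 -.47 0 0 0 0 0;-.55 -.47 0 0 0 0 0;-.55 -.47 0 0 0 0 0;-.55 -.47 0 0 0 0 0;-.55 -.47 0 0 0 0 0;-.55 -.47 0 0 0 0 0;-.55 -.47 0 0 0 0 0;-.55 -.47 0 0 0 0 0;-.55 -.47 0 0 0 .63 0;0 0 0 0 0 0 0",
)

```text
t: 2.7
ee_pos: [0.5204, -0.1176, 0.2477]
tool_rot: [-0.795, -3.039, 0.0]
force: [0.3, -0.0, -0.3]
gripper_width: 0.0003
grasp_force: 0.0
```

```bash
cat >> h.py <<'E'
A=np.array([.5922,-.1085])
def goal(g,yaw):
    """shift (tool axes, units) and turn (units) to reach world g with tool x at yaw deg"""
    s=env.sense();M=R.from_rotvec(s['tool_rot']).as_matrix()
    T=np.array([[np.cos(yaw),np.sin(yaw),0],[np.sin(yaw),-np.cos(yaw),0],[0,0,-1]]) if 0 else None
    y=np.radians(yaw);T=np.array([[np.cos(y),np.sin(y),0],[np.sin(y),-np.cos(y),0],[0,0,-1]])
    print('t',s['t'],'pos',s['ee_pos'].round(4),'F',s['force'].round(1),'q6',s['q'][5].round(2),'w',s['gripper_width'])
    print('shift',((M.T@(np.array(g)-s['ee_pos']))/.05).round(2),'turn',(R.from_matrix(M.T@T).as_rotvec()/.15).round(2))
def polar(th,rad,tan,z):
    t=np.radians(th);return [*(A+rad*np.array([np.cos(t),np.sin(t)])+tan*np.array([-np.sin(t),np.cos(t)])),z]
E
python3 -c "
from h import *
print(env.tcp_to_tips,polar(-119.2,.066,-.027,.2))
goal(polar(-119.2,.066,-.027,.1),150.8)"
```

```text
0.017 [np.float64(0.5364323664105587), np.float64(-0.15294064630306164), 0.2]
t 2.7 pos [ 0.5204 -0.1176  0.2477] F [ 0.3 -0.  -0.3] q6 -1.5 w 0.00031690624400631514
shift [-0.63 -0.46  2.95] turn [-0.   -0.   -0.02]
```

jog_arm(
  steps="-.32 -.23 0 0 0 0 0;-.31 -.23 0 0 0 0 0;0 0 .6 0 0 0 0;0 0 .6 0 0 0 0;0 0 .6 0 0 0 0;0 0 .6 0 0 0 0;0 0 .5 0 0 0 0;0 0 0 0 0 0 0;0 0 0 0 0 0 0;0 0 0 0 0 0 0",
)

```text
t: 3.95
ee_pos: [0.5367, -0.1516, 0.1045]
tool_rot: [0.791, 3.038, -0.001]
force: [-0.7, 0.2, 0.2]
gripper_width: 0.0002
grasp_force: 0.0
```

```bash
python3 -c "
from h import *
goal(polar(-119.2,.066,-.027,.061),150.8)
save('scene','s2.png',(210,170,390,320),4)"
```

```text
t 3.95 pos [ 0.5367 -0.1516  0.1045] F [-0.7  0.2  0.2] q6 -1.55 w 0.00020349814289453012
shift [-0.01 -0.03  0.87] turn [0.   0.01 0.  ]
```

View pics/s2.png

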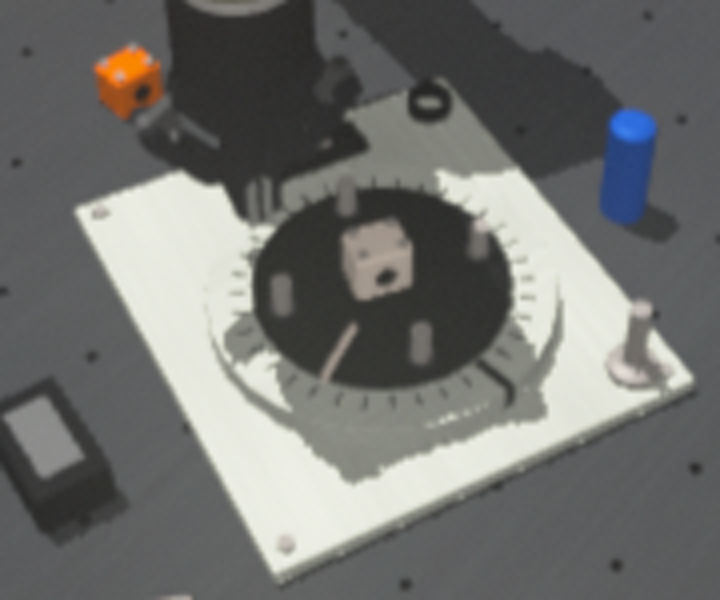

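The closed fingertips are at (258,215), clear of post 3 (282,295). The knuckles stick out towards the detector at about (345,155), so I check their height.

```bash
python3 -c "
from h import *
d=get_image('scene');p=env.sense()['ee_pos']
y=np.array([np.cos(np.radians(60.8)),np.sin(np.radians(60.8)),0])
for k in(-.06,-.045,-.03,0,.03,.045,.06):
  print(k,[tuple(int(v) for v in (np.array(proj(d,p+k*y+[0,0,h]))-[210,170])*4) for h in(-.017,.02,.035,.05,.065)])"
```

```text
-0.06 [(153, 240), (146, 194), (143, 175), (141, 155), (138, 135)]
-0.045 [(178, 233), (173, 187), (170, 168), (168, 148), (165, 128)]
-0.03 [(204, 226), (199, 180), (197, 161), (195, 141), (193, 121)]
0 [(255, 212), (251, 166), (250, 147), (248, 127), (246, 107)]
0.03 [(304, 199), (302, 153), (301, 134), (300, 114), (299, 94)]
0.045 [(329, 192), (327, 146), (327, 127), (326, 107), (325, 87)]
0.06 [(353, 185), (352, 140), (352, 120), (351, 101), (351, 81)]
```

The nearest linkage over the detector passes at about 0.1 m height, against the detector's 0.07 m top, so it clears. I lower and approach the post.

jog_arm(
  steps="0 -.03 .3 0 0 0 0;0 0 .3 0 0 0 0;0 0 .27 0 0 0 0;0 0 0 0 0 0 0;-.06 0 0 0 0 0 0;-.06 0 0 0 0 0 0;-.06 0 0 0 0 0 0;-.04 0 0 0 0 0 0;0 0 0 0 0 0 0;0 0 0 0 0 0 0",
)

```text
t: 5.3
ee_pos: [0.545, -0.1579, 0.0598]
tool_rot: [-0.791, -3.04, -0.0]
force: [0.4, 0.5, -0.6]
gripper_width: 0.0003
grasp_force: 0.0
```

jog_arm(
  steps="-.08 -.02 0 0 0 -.4 0;-.08 -.02 0 0 0 -.4 0;-.08 -.02 0 0 0 -.4 0;-.08 -.02 0 0 0 -.4 0;-.08 -.02 0 0 0 -.4 0;-.08 -.02 0 0 0 -.4 0;-.08 -.02 0 0 0 -.4 0;-.08 -.02 0 0 0 -.4 0;0 0 0 0 0 0 0;0 0 0 0 0 0 0",
)

```text
t: 6.55
ee_pos: [0.5729, -0.1748, 0.0598]
tool_rot: [0.048, 3.141, 0.0]
force: [-0.0, -0.9, -0.7]
gripper_width: 0.0002
grasp_force: 0.0
```

```bash
python3 -c "
from h import *
th=-119.2+27.5
goal(polar(th,.066,-.017,.061),150.8+27.5)
save('top','c3.png',(290,100,440,250),4)"
```

```text
t 6.55 pos [ 0.5729 -0.1748  0.0598] F [-0.  -0.9 -0.7] q6 -2.03 w 0.000239004388010117
shift [-0.01  0.02 -0.02] turn [ 0.    0.   -0.01]
```

View pics/c3.png

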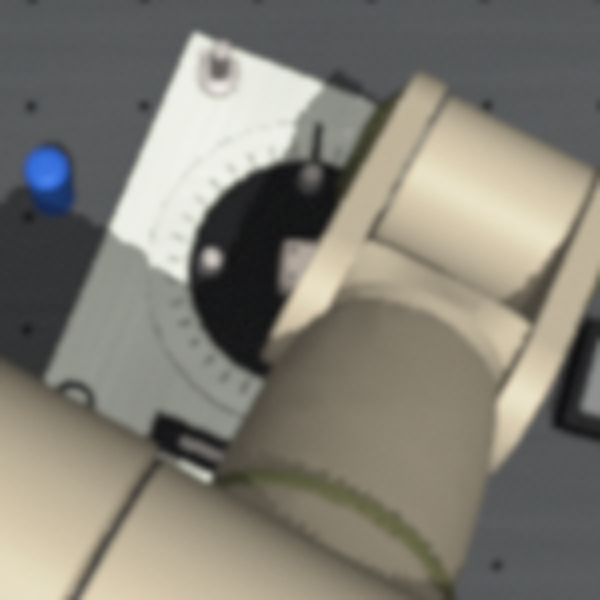

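The dial is turning: post 0 moved from (351,187) to (311,178) and post 1 to (210,258), about 25°. I continue.

jog_arm(
  steps="-.08 -.02 0 0 0 -.4 0;-.08 -.02 0 0 0 -.4 0;-.08 -.02 0 0 0 -.4 0;-.08 -.02 0 0 0 -.4 0;-.08 -.02 0 0 0 -.4 0;-.08 -.02 0 0 0 -.4 0;-.08 -.02 0 0 0 -.4 0;-.08 -.02 0 0 0 -.4 0;-.08 -.02 0 0 0 -.4 0;0 0 0 0 0 0 0",
)

```text
t: 7.85
ee_pos: [0.6097, -0.1762, 0.0598]
tool_rot: [-0.792, 3.04, -0.0]
force: [0.5, -0.3, -0.6]
gripper_width: 0.0001
grasp_force: 0.0
```

```bash
python3 -c "
from h import *
th=-119.2+67.5
goal(polar(th,.066,-.017,.061),150.8+67.5)
save('scene','c4.png',(260,200,380,290),6)"
```

```text
t 7.85 pos [ 0.6097 -0.1762  0.0598] F [ 0.5 -0.3 -0.6] q6 -2.55 w 7.665684473633385e-05
shift [-0.23 -0.01 -0.02] turn [-0.    0.   -1.06]
```

View pics/c4.png

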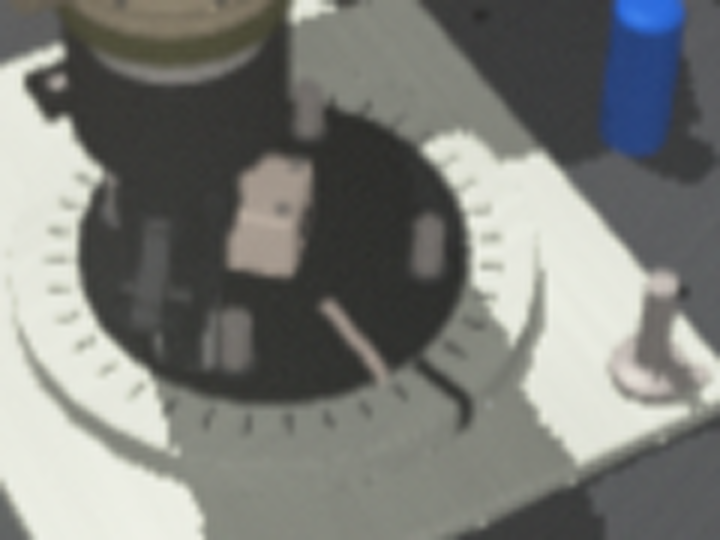

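The index's outer end is at (382,378) and the target line's inner end at (421,362). The detector is upright in the middle.

```bash
cat >> h.py <<'E'
def ang(d,p,z,off,s,a=A):
    q=ray(d,off[0]+(p[0]-(s-1)/2)/s,off[1]+(p[1]-(s-1)/2)/s,z)[:2]-a
    return np.linalg.norm(q).round(4),np.degrees(np.arctan2(q[1],q[0])).round(2)
E
python3 -c "
from h import *
d=get_image('scene');o=(260,200)
for p,z in(((382,378),.036),((325,303),.036),((421,362),.03),((466,405),.03)):print(p,ang(d,p,z,o,6))"
```

```text
(382, 378) (np.float64(0.083), np.float64(-19.51))
(325, 303) (np.float64(0.0409), np.float64(-18.53))
(421, 362) (np.float64(0.0826), np.float64(-5.83))
(466, 405) (np.float64(0.1085), np.float64(-7.36))
```

jog_arm(
  steps="-.08 -.02 0 0 0 -.4 0;-.08 -.02 0 0 0 -.4 0;-.06 -.015 0 0 0 -.3 0;0 0 0 0 0 0 0;0 0 0 0 0 0 0;0 0 0 0 0 0 0;0 0 0 0 0 0 0;0 0 0 0 0 0 0;0 0 0 0 0 0 0;0 0 0 0 0 0 0",
)

```text
t: 9.2
ee_pos: [0.6204, -0.1726, 0.0598]
tool_rot: [1.041, -2.964, -0.0]
force: [-0.4, -0.9, -0.3]
gripper_width: -0.0002
grasp_force: 0.1
```

```bash
python3 -c "
from h import *
goal(polar(-51.7,.066,-.017,.061),218.3)
save('scene','c5.png',(290,225,350,275),12)"
```

```text
t 9.2 pos [ 0.6204 -0.1726  0.0598] F [-0.4 -0.9 -0.3] q6 -2.7 w -0.00020346484677672693
shift [-0.01  0.03 -0.02] turn [ 0.   -0.    0.05]
```

View pics/c5.png

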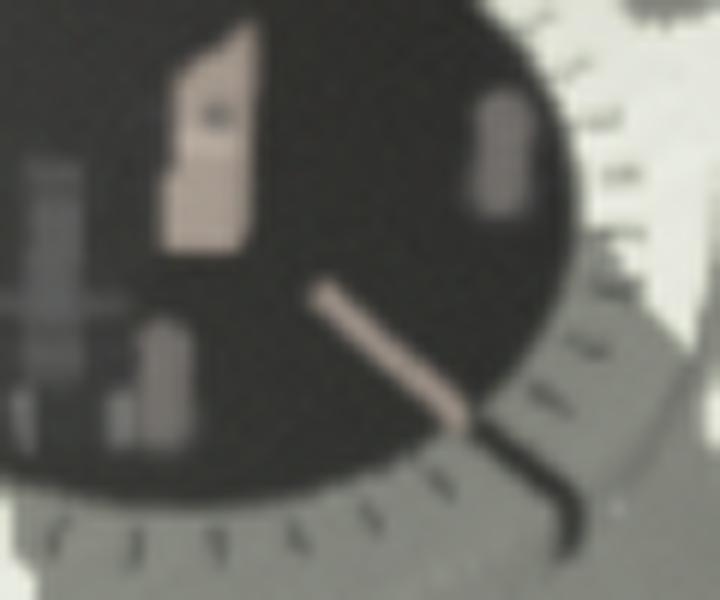

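The index runs (315,288)–(460,420) and the target line (478,427)–(572,495). They look nearly aligned, so I compute it.

```bash
python3 -c "
from h import *
d=get_image('scene');o=(290,225)
W=lambda p,z:ray(d,o[0]+(p[0]-5.5)/12,o[1]+(p[1]-5.5)/12,z)[:2]
i0,i1,t0,t1=W((317,290),.036),W((460,419),.036),W((476,424),.03),W((570,496),.03)
print(i0,i1,t0,t1)
u=lambda v:v/np.linalg.norm(v)
dt=np.degrees(np.arctan2(*(t1-t0)[::-1]));di=np.degrees(np.arctan2(*(i1-i0)[::-1]));print('dirs',di,dt)
for a in(-8,-7,-6.5,-6):
  t=np.array([np.cos(np.radians(a)),np.sin(np.radians(a))]);n=np.array([-t[1],t[0]]);print(a,'idx outer lateral rel target',n@(i1-t0)*1e3,n@(i1-t1)*1e3)
# dial axis in this image from three posts is skipped; expected-index projection at several rotations
for a in(-12,-10,-8,-6.7):print(a,(np.array(proj(d,polar(a,.078,0,.036)))-o)*12+5.5,(np.array(proj(d,polar(a,.038,0,.036)))-o)*12+5.5, 'target',(np.array(proj(d,polar(-6.7,.079,0,.03)))-o)*12+5.5)
E=1"
```

```text
[ 0.63234077 -0.11502445] [ 0.67301364 -0.12251168] [ 0.6733464  -0.11758622] [ 0.69740725 -0.11996002]
dirs -10.43046519006799 -5.6344489506327475
-8 idx outer lateral rel target -4.923831119941907 -5.9217621611599345
-7 idx outer lateral rel target -4.929293682688037 -5.505474002792706
-6.5 idx outer lateral rel target -4.931461983719156 -5.296693095095192
-6 idx outer lateral rel target -4.933254734827282 -5.087508823711503
-12 [433.97240314 414.12578556] [300.59502856 286.70741305] target [464.39459111 417.34285497]
-10 [444.76986241 406.90625345] [305.82592698 283.35507306] target [464.39459111 417.34285497]
-8 [455.19913608 399.40754158] [310.89260423 279.86763808] target [464.39459111 417.34285497]
-6.7 [461.77465496 394.38912555] [314.09492658 277.53062524] target [464.39459111 417.34285497]
```

About 3.5° short. I nudge it, back off, lift clear and look from the top.

jog_arm(
  steps="-.04 -.01 0 0 0 -.2 0;-.04 -.01 0 0 0 -.2 0;0 0 0 0 0 0 0;.1 0 0 0 0 0 0;.15 0 0 0 0 0 0;0 0 -.5 0 0 0 0;0 0 -.8 0 0 0 0;0 0 -.9 0 0 0 0;0 0 -.9 0 0 0 0;0 0 0 0 0 0 0",
)

```text
t: 10.55
ee_pos: [0.6156, -0.1799, 0.2188]
tool_rot: [-1.128, 2.927, -0.009]
force: [0.3, -0.3, -0.4]
gripper_width: 0.0001
grasp_force: 0.0
```

```bash
python3 -c "
from h import *
y=np.radians(67.85);e=np.array([np.cos(y),np.sin(y)]);b=np.array([.4668,-.0576])
print(b-.045*e,b+.0125*e)
goal([*(b-.045*e),.2],67.85)"
```

```text
[ 0.44983353 -0.099279  ] [ 0.47151291 -0.0460225 ]
t 10.55 pos [ 0.6156 -0.1799  0.2188] F [ 0.3 -0.3 -0.4] q6 -2.77 w 0.00011883871413193499
shift [1.38 3.42 0.35] turn [1.000e-02 7.000e-02 1.795e+01]
```

jog_arm(
  steps=".35 .86 0 0 0 0 0;.35 .86 0 0 0 0 0;.35 .85 0 0 0 0 0;.33 .85 0 0 0 0 0;0 0 0 0 0 1 0;0 0 0 0 0 1 0;0 0 0 0 0 1 0;0 0 0 0 0 1 0;0 0 0 0 0 1 0;0 0 0 0 0 1 0",
)

```text
t: 11.8
ee_pos: [0.4483, -0.0987, 0.2138]
tool_rot: [-0.266, -3.129, -0.001]
force: [-0.7, -0.1, -1.2]
gripper_width: -0.0001
grasp_force: 0.0
```

```bash
python3 -c "
from h import *
goal([.4498,-.0993,.1],67.85)
a=save('top','_a.png',(325,125,405,205),7);b=save('scene','_b.png',(295,225,345,275),11.2)
cv2.imwrite('pics/c6.png',np.hstack([cv2.resize(cv2.imread('pics/_'+k+'.png'),(400,400) if 0 else (400,400)) for k in 'ab']))"
```

```text
t 11.8 pos [ 0.4483 -0.0987  0.2138] F [-0.7 -0.1 -1.2] q6 -1.88 w -0.00011931906592238905
shift [-0.04 -0.01  2.28] turn [-1.000e-02 -1.000e-02  1.192e+01]
```

View pics/c6.png

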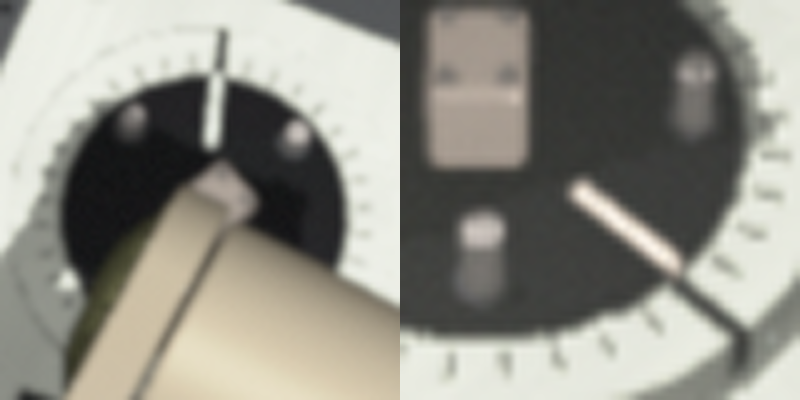

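In the top view the index (211,150)–(218,75) runs straight into the target line (219,70)–(223,32), within about 1 mm, and the detector is upright. Next is the lock: I finish the turn, then descend to tip z ≈ 0.034.

jog_arm(
  steps="0 0 0 0 0 1 0;0 0 0 0 0 1 0;0 0 0 0 0 1 0;0 0 0 0 0 1 0;0 0 0 0 0 1 0;0 0 0 0 0 1 0;0 0 0 0 0 1 0;0 0 0 0 0 1 0;0 0 0 0 0 1 0;0 0 0 0 0 1 0",
)

```text
t: 13.15
ee_pos: [0.4485, -0.0987, 0.2142]
tool_rot: [-2.324, -2.113, 0.001]
force: [-0.1, 0.2, 0.2]
gripper_width: -0.0003
grasp_force: 0.0
```

jog_arm(
  steps="0 0 0 0 0 1 0;0 0 0 0 0 .92 0;0 0 0 0 0 0 0;0 0 .6 0 0 0 0;0 0 .6 0 0 0 0;0 0 .6 0 0 0 0;0 0 .4 0 0 0 0;0 0 0 0 0 0 0;0 0 0 0 0 0 0;0 0 0 0 0 0 0",
)

```text
t: 14.4
ee_pos: [0.4493, -0.0989, 0.1056]
tool_rot: [2.6, 1.76, 0.001]
force: [0.1, 0.7, 0.6]
gripper_width: 0.0002
grasp_force: 0.0
```

```bash
python3 -c "
from h import *
goal([.4498,-.0993,.051],67.85)
save('scene','c7.png',(230,170,330,250),7)"
```

```text
t 14.4 pos [ 0.4493 -0.0989  0.1056] F [0.1 0.7 0.6] q6 -0.09 w 0.00019988927928737618
shift [-0.    0.01  1.09] turn [0.01 0.   0.04]
```

View pics/c7.png

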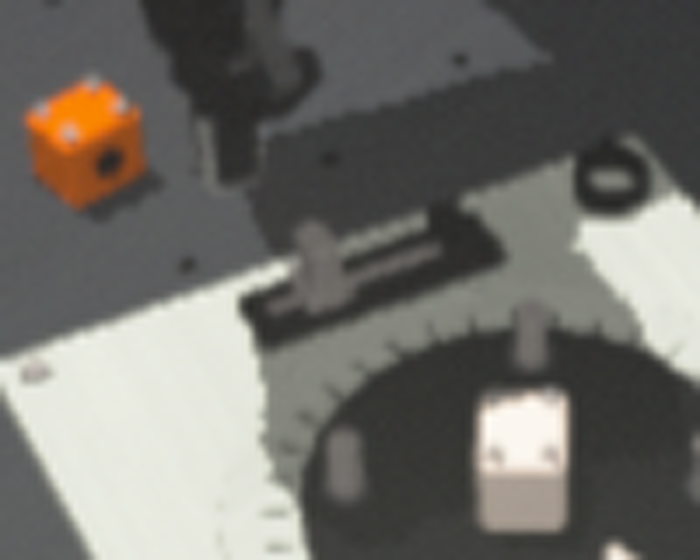

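The fingertips (235,180) stand beside the knob (318,265). I lower and push along the slide.

jog_arm(
  steps="0 0 .4 0 0 0 0;0 0 .4 0 0 0 0;0 0 .29 0 0 0 0;0 0 0 0 0 0 0;0 0 0 0 0 0 0;.1 0 0 0 0 0 0;.1 0 0 0 0 0 0;.1 0 0 0 0 0 0;.1 0 0 0 0 0 0;.1 0 0 0 0 0 0",
)

```text
t: 15.7
ee_pos: [0.4585, -0.0753, 0.0504]
tool_rot: [2.602, 1.76, 0.0]
force: [-0.6, -1.5, 1.3]
gripper_width: -0.0002
grasp_force: 0.8
```

jog_arm(
  steps=".1 0 0 0 0 0 0;.1 0 0 0 0 0 0;.1 0 0 0 0 0 0;.1 0 0 0 0 0 0;.1 0 0 0 0 0 0;.08 0 0 0 0 0 0;.03 0 0 0 0 0 0;.02 0 0 0 0 0 0;0 0 0 0 0 0 0;0 0 0 0 0 0 0",
)

```text
t: 16.95
ee_pos: [0.4691, -0.0486, 0.0504]
tool_rot: [2.599, 1.76, -0.007]
force: [-8.7, -21.8, 2.3]
gripper_width: -0.0003
grasp_force: 11.4
```

```bash
python3 -c "
from h import *
goal([.4715,-.0460,.051],67.85)
save('scene','c8.png',(230,170,350,260),6)"
```

```text
t 16.95 pos [ 0.4691 -0.0486  0.0504] F [ -8.7 -21.8   2.3] q6 0.03 w -0.00027501735149746824
shift [ 0.07  0.03 -0.01] turn [-0.    0.03  0.04]
```

View pics/c8.png

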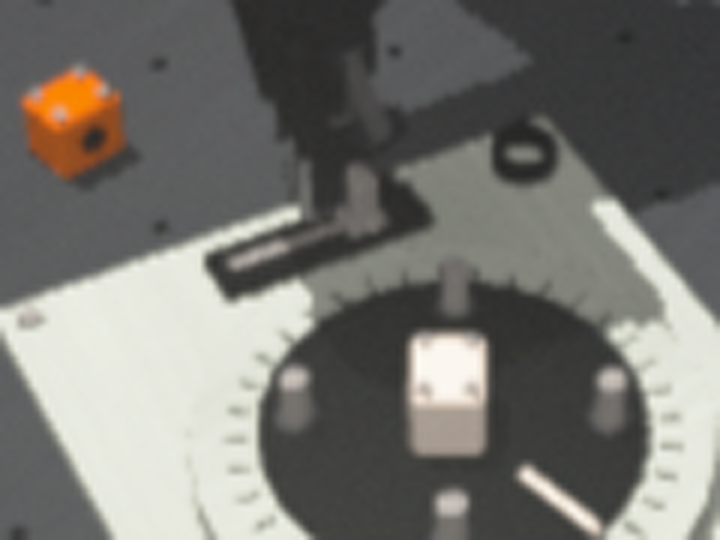

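The knob (360,210) sits against the block, and the 23 N stall at the expected place says it is home. I back off and lift.

jog_arm(
  steps="-.15 0 0 0 0 0 0;-.2 0 0 0 0 0 0;-.2 0 0 0 0 0 0;0 0 -.5 0 0 0 0;0 0 -.8 0 0 0 0;0 0 -.8 0 0 0 0;0 0 -.8 0 0 0 0;-.8 0 0 0 0 0 0;-.8 0 0 0 0 0 0;0 0 0 0 0 0 0",
)

```text
t: 18.25
ee_pos: [0.4292, -0.1479, 0.1953]
tool_rot: [-2.605, -1.756, 0.0]
force: [0.3, 1.7, 0.4]
gripper_width: 0.0003
grasp_force: 0.0
```

```bash
python3 -c "
from h import *
save('top','_a.png',(325,125,405,205),5);save('scene','_b.png',(260,190,350,280),400/90)
cv2.imwrite('pics/c9.png',np.hstack([cv2.resize(cv2.imread('pics/_'+k+'.png'),(400,400)) for k in 'ab']))"
```

```text
(no output)
```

View pics/c9.png

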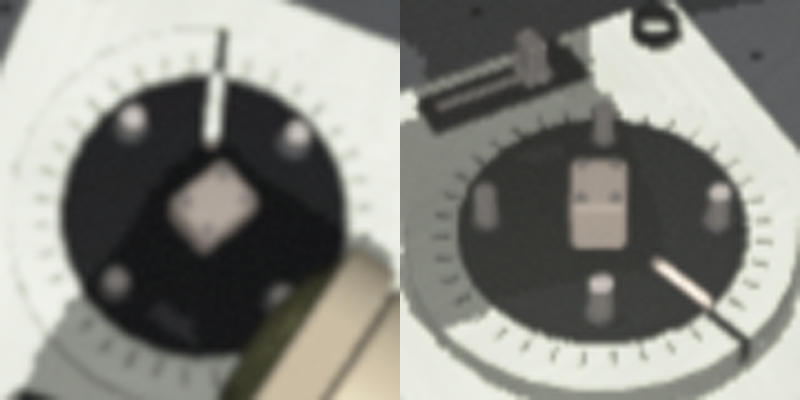

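The index is still on the target line (top view (218,72)), the knob is at its stop (532,60 in the right-hand view), and the detector is upright and centred. I hand it in.

```bash
python3 -c "
from cell import env
print(env.finish_job())"
```

```text
the job is handed in; nothing more can be done
None
```

The dial's index mark is on the target line (within about 1 mm in the last picture), the lock slide is home against its stop, the detector head stands upright in the middle, and the job is handed in; the hand-in gave no verdict.

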